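Dispense cells from a gravity feeder

TASK

Get the three green battery cells out of the blue gravity feeder and into the clear tub. Slide the tub along the bench, square and centred, right up against the panel below the spout; press the red end of the long lever down until the gate has let all three cells roll into the tub; then let the lever come back up so that the gate is shut again. Only push and press, with nothing lifted: do not touch the gate or the cells, and leave the other things on the bench where they are.

Things in the scene. Friction and masses are not known exactly. Their poses are not given: they have to be found in the camera images.
- tub_stop (a point): point on the front face of the feeder's front panel, midway along it, 25 mm above the bench; one of the tub's long walls goes against this face. x points into the feeder, away from the tub's side, y to the feeder's left, z up. The panel is 100 mm wide and reaches from 4 to 52 mm above the bench
- feeder: blue sheet-metal gravity feeder, fixed to the bench: open hopper 78 mm wide, 150 mm high. Axes as tub_stop; origin 62 mm behind the panel's face, on the bench. The spout ends 14 mm in front of the panel, underside 53 mm above the bench: the tub fits below. The open gate reaches 33 mm out from the panel. The lever's fulcrum fork (26 mm wide, 124 mm high) stands 110 mm to the +y side and 11 mm out from the panel
- tub_mid (a point): centre of the clear open tub, half-way up: 70 mm along its x, 100 mm along its y, 45 mm high, walls 2 mm, about 90 g, loose. At the start it stands in front of the spout, 78 to 108 mm short of home, up to 75 mm to one side and up to 0.35 rad askew. Home: 35 mm in front of tub_stop (x = -35 mm in that frame), y = 0, axes parallel
- tub: the same tub; origin at the centre of its underside, same axes
- lever_pad (a point): centre of the top of the red ribbed pad (40 by 46 mm) on the lever's long end, 150 mm from the pivot. The lever stretches along the feeder's +y side. At rest the pad is about 154 mm above the bench and slopes 12 degrees down towards the pivot; fully pressed about 92 mm, sloping as much the other way, at most 4 mm further sideways. Nothing is below it
- lever (a joint): lever angle in rad: 0 at rest with the long end up, 0.415 at the stop with the long end fully down. Pressing takes about 3 to 6 N at the pad (heavy gate and return spring); it comes up by itself when released. The gate follows it from a few hundredths of a rad
- gate (a joint): angle in rad of the heavy steel gate flap (82 by 64 by 16 mm, 0.9 kg, yellow strip, hinged at its top edge): 0 shut, about 0.69 with the lever fully down. The cells pass from about 0.4. It falls shut by itself as the lever comes up
- cell_a: green cylindrical cell, 18 mm across, 65 mm long, 46 g, lying across the hopper's sloping floor behind the gate, lowest of the three; origin at its centre, y along it. Rolls out by itself once the gate is up
- cell_b: a cell like cell_a, the middle one
- cell_c: a cell like cell_a, the uppermost one; with the gate fully up all three are in the tub about 1 s later
- pliers: blue-handled pliers, 158 mm long, lying on the bench; bystander, origin at the centre of its underside
- screwdriver: red-handled screwdriver, 181 mm long, lying on the bench; bystander, origin as above
- black_tape: black tape roll, 58 mm across, 19 mm high; bystander
- red_jar: small jar with a red lid, 52 mm across, 56 mm high; bystander
- grey_jar: small jar with a grey lid, 44 mm across, 52 mm high; bystander
- reel: black solder reel lying flat, 78 mm across, 26 mm high; bystander
- circuit: green circuit board, 50 by 75 by 16 mm; bystander
Mind the look-alikes: they are no part of the job. Leave any orange or purple look-alike of the tub alone.

How it is judged:
By the outcome, as a careful person would: the job done as asked, in the order asked, and still so for the second after the job is handed in, with the robot touching nothing.
It also fails if it takes over 61 s, if anything falls off the work surface, if the arm or the gripper's body presses on something with over 40 N, if the wrist force passes 120 N, or if a joint passes its speed limit or range.

ROBOT

A 6-joint arm with a two-finger parallel gripper is mounted at the origin on a cart in front of the work surface, level with it; the furniture and walls round the work are solid. World frame = base frame: x ahead of the robot, y to its left, z up, the work surface at z = 0. Lengths are in m, angles in rad, forces in N, time in s.
With the tool pointing down it reaches from about 0.4 to 0.925 m from the base axis. Payload 3.4 kg.
Tool frame: the origin (TCP) lies on the centre line of the jaws, within the pads' length; the fingertips stand 25 mm ahead of it and the grasp point (between the pads) lies 6 mm ahead of it; z points along the fingers, y is the line along which they close (so a half turn about z gives the same grasp; the last joint's range is limited). The gripper opens to 85 mm and grips with 20 to 120 N. Pads are 22 mm wide; open, the fingers measure 114 mm over their backs; the gripper's body (76 mm by 85 mm) begins 54 mm behind the grasp point. The pads swing forward as they close: fully open they stand 13 mm farther back than shut.
Start: joints at [-1.234, 0.307, 1.506, -0, 1.328, -0.073], TCP at [0.23, -0.527, 0.256] pointing down, gripper open.
Joint ranges: [-3.12, 3.12], [-1.05, 2.28], [0.14, 2.33], [-1.42, 4.57], [0.1, 2.73], [-2.68, 2.68]. Speed limits (rad/s): [2.57, 2.57, 3.14, 3.14, 3.14, 3.14].

INTERFACE

Orientations are given as a unit quaternion [x, y, z, w].
In Python, from bench import robot gives the robot as it stands.
- The arm moves only by the shell command python3 -m jog 'ROWS' [FORCE]. ROWS is a JSON object of lists of equal length, an entry for each row: "translation": the shift along the tool's x, y, z in cm, a list of three; "twist": the turn, a rotation vector about the tool's x, y, z in degrees, a list of three; "grip": the opening in per cent of the stroke, from 0 (shut) to 100 (fully open). A call has 1 to 12 rows; each row shifts and turns the commanded pose from where the row before left it, along the tool's axes as they then stand; what a row does not reach is not made up. A row lasts 1/10 s, in which the tool goes at most 50 mm and 8.59 degrees, less where a joint would pass 70% of its speed; a pose out of reach is approached as far as the arm can. A call with a gripper value outside its range is refused whole. The fingers move at their own pace and stop on an object; FORCE is the grip in N (left out, the last holds). Time passes only in rows, so rows that do not move let the fingers close. It gives the time, the measured TCP pose, the force, the opening and the grip force at its end, in the units of the state.
- robot.get_obs(): the state, without advancing time (a new reading comes with each control period).
- robot.get_image(name): name is "side" or "top"; returns (picture, depth): 384x512x3 uint8, blue, green, red; 384x512 float32, m along the optical axis (not along the pixel's ray), 0 where there is no reading.
- robot.get_calibration(name): a dict with "fx", "fy", "cx", "cy" (pixels), "k1" (the pictures are not rectified: a ray, as slopes to the right and down, at radius r is drawn at 1 + k1 r^2 times it, then the intrinsics apply), "position" and "rotation" of the camera in the world. Camera axes: x right, y down, z forward; pixel columns grow to the right and rows downward; lengths in m; the calibration is good to about 2 mm. A picture is of the moment at which its call begins. get_calibration takes no time and is no camera call.
- robot.job_done(): hands the job in; it is judged then, once.
The state is a dict: "time": time; "qpos": joint angles; "joint_vel": joint speeds; "effort": joint torques, N m; "position": TCP position; "orientation": TCP orientation; "contact_force": force on the tool from outside, world axes, zero at the start; "moment": the same for the moment, N m; "opening": opening from 0.0 (shut) to 1.0 (fully open); "grip_force": force on a finger pad.
Only numpy, scipy, OpenCV 4.12 (cv2) and the standard library are available. Lean on these libraries where they do the work, as an engineer would, in place of code of your own. Each camera call takes 0.05 s, during which the arm holds its last target. There are 200 camera calls.

## Working session

There is one attempt and no reset: what is moved stays moved. The work goes in short steps, Python scripts to look and compute and a shell command to move; the robot and the scene stay as the last step left them, time stands still between calls to the robot, and variables do not carry over. Pictures are saved under pics/ and viewed, at most 10 in all, crops included, and the job is handed in when it is done.

```bash
mkdir -p pics
cat > h.py <<'E'
import numpy as np, cv2
from bench import robot
from scipy.spatial.transform import Rotation as R
def cal(n):
    c=robot.get_calibration(n); r=np.array(c['rotation'])
    Rm=r if r.shape==(3,3) else R.from_quat(r).as_matrix()
    return c,Rm,np.array(c['position'])
def ray(n,u,v):
    c,Rm,p=cal(n)
    xd=np.array([(u-c['cx'])/c['fx'],(v-c['cy'])/c['fy']]); x=xd.copy()
    for _ in range(30): x=xd/(1+c['k1']*(x@x))
    return p,Rm@np.array([x[0],x[1],1.0])
def at_z(n,u,v,z):
    p,d=ray(n,u,v); return p+d*(z-p[2])/d[2]
def at_d(n,u,v,D):
    p,d=ray(n,u,v); return p+d*D
def tri(a,b):
    p,d=ray(*a);q,e=ray(*b); s=np.linalg.lstsq(np.c_[d,-e],q-p,rcond=None)[0]
    A=p+d*s[0];B=q+e*s[1]; return (A+B)/2,np.linalg.norm(A-B)
def proj(n,P):
    c,Rm,p=cal(n); l=Rm.T@(np.array(P)-p); x=l[:2]/l[2]; x=x*(1+c['k1']*(x@x)); return x*[c['fx'],c['fy']]+[c['cx'],c['cy']]
E
python3 - <<'E'
from h import *
for n in('top','side'):
    im,d=robot.get_image(n); np.save(f'pics/{n}0.npy',d); cv2.imwrite(f'pics/{n}_raw.png',im)
    cv2.imwrite(f'pics/{n}0.png',cv2.resize(im,(800,600),interpolation=cv2.INTER_CUBIC))
    c=robot.get_calibration(n); print(n,c)
o=robot.get_obs();print(o['position'],o['orientation'],o['time'])
E
```

```text
top {'fx': 469.73123899143786, 'fy': 469.73123899143786, 'cx': 250.28585966319753, 'cy': 193.66849319360279, 'k1': -0.038433548217810726, 'position': array([0.42321793, 0.0289379 , 1.63643047]), 'rotation': array([-0.69869055,  0.71465982, -0.02857085,  0.01663009])}
side {'fx': 415.76946885174567, 'fy': 415.76946885174567, 'cx': 256.1202979584643, 'cy': 189.02457094101447, 'k1': -0.0850879004964777, 'position': array([-0.01119607, -0.96710255,  0.76083168]), 'rotation': array([ 0.83549484, -0.22553335,  0.11936407, -0.48665727])}
[ 0.2294179  -0.52662157  0.25547808] [ 9.78978573e-01  2.03961055e-01 -1.04568966e-04 -9.11838866e-04] 0.1
```

View pics/top0.png

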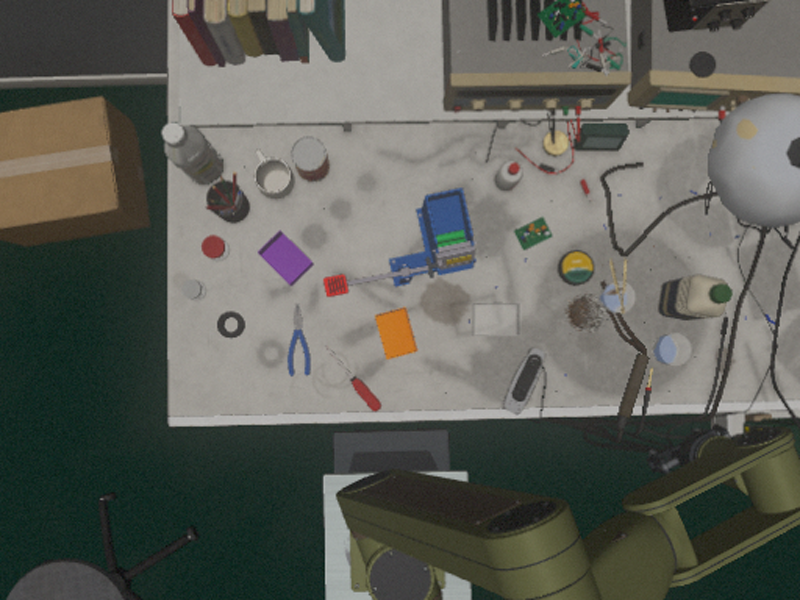

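View pics/side0.png

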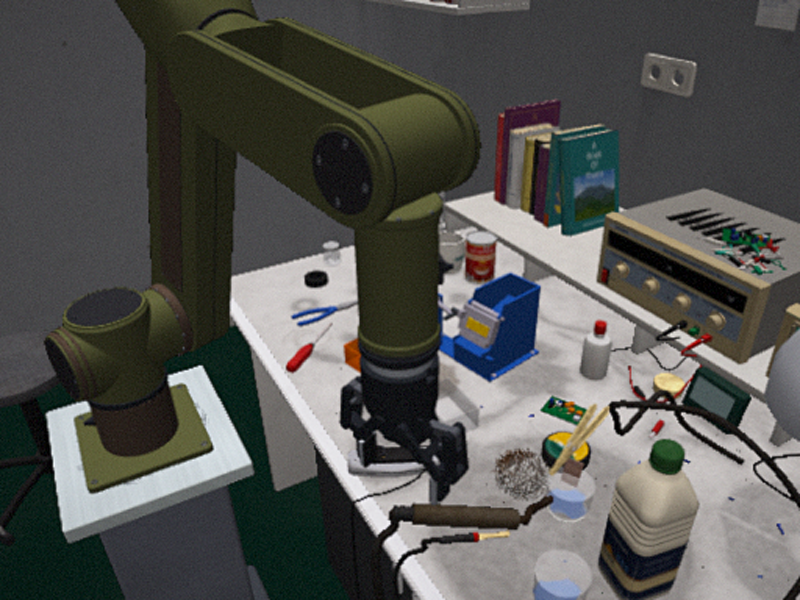

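The top view shows the clear tub at (495,319), the purple and orange look-alikes at (285,258) and (396,333), the feeder at (448,230) and the red pad at (337,286). The clear one fits because it is transparent and in front of the spout. I'll confirm it in an enlarged crop.

Run:
```python
from h import *
im=cv2.imread('pics/top_raw.png')[112:228,200:345]
im=cv2.convertScaleAbs(im,alpha=1.2)
cv2.imwrite('pics/topcrop.png',cv2.resize(im,None,fx=5,fy=5,interpolation=cv2.INTER_CUBIC))
```

```text
(no output)
```

View pics/topcrop.png

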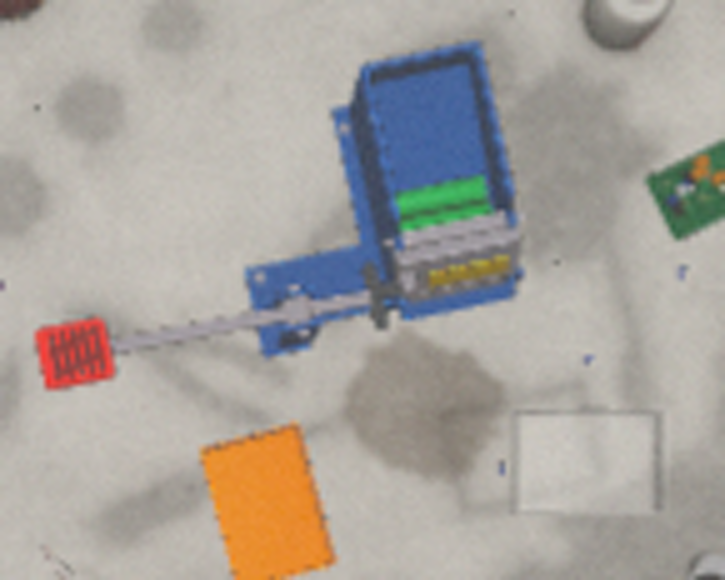

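Run:
```python
from h import *
d=np.load('pics/top0.npy')
def T(cx,cy): return 200+(cx+.5)/5-.5,112+(cy+.5)/5-.5
np.set_printoptions(precision=4,suppress=True)
def show(n,c,z):
    u,v=T(*c); P=at_d('top',u,v,d[int(round(v)),int(round(u))]); print(n,'u,v',np.round([u,v],1),'z-assumed',at_z('top',u,v,z),'depth',P)
for n,c,z in [('tubTL',(516,411),.045),('TR',(661,411),.045),('BR',(658,513),.045),('BL',(514,513),.045),('hopBL',(362,66),.15),('hopBR',(481,42),.15),('spL',(400,318),.053),('spR',(520,292),.053),('pad',(76,353),.154),('padTL',(38,332),.154),('padTR',(108,319),.154),('padBR',(116,378),.154),('padBL',(47,388),.154),('baseflangeL',(248,268),0.003),('flBL',(264,355),.003),('fulcr',(298,308),.124),('sheetL',(333,112),.003),('leverend',(380,297),.1)]: show(n,c,z)
# point cloud zone between z
P=np.array([np.r_[at_d('top',u,v,d[v,u]),u,v] for v in range(112,228,1) for u in range(200,345,1) if d[v,u]>0])
np.save('pics/P.npy',P)
for c in[(589,462),(560,380),(460,305),(330,130),(450,272)]:
    show('s',c,0)
```

```text
tubTL u,v [302.8 193.8] z-assumed [ 0.5204 -0.1778  0.045 ] depth [ 0.5215 -0.1801  0.0277]
TR u,v [331.8 193.8] z-assumed [ 0.5182 -0.277   0.045 ] depth [ 0.5187 -0.2786  0.0366]
BR u,v [331.2 214.2] z-assumed [ 0.4488 -0.2725  0.045 ] depth [ 0.4489 -0.2734  0.0406]
BL u,v [302.4 214.2] z-assumed [ 0.4511 -0.1744  0.045 ] depth [ 0.4518 -0.1795  0.005 ]
hopBL u,v [272.  124.8] z-assumed [ 0.7378 -0.072   0.15  ] depth [ 0.7378 -0.072   0.1502]
hopBR u,v [295.8 120. ] z-assumed [ 0.752 -0.149  0.15 ] depth [ 0.7857 -0.1672 -0.0024]
spL u,v [279.6 175.2] z-assumed [ 0.5848 -0.0998  0.053 ] depth [ 0.5846 -0.0997  0.055 ]
spR u,v [303.6 170. ] z-assumed [ 0.6009 -0.182   0.053 ] depth [ 0.6071 -0.1894 -0.0027]
pad u,v [214.8 182.2] z-assumed [0.5567 0.1142 0.154 ] depth [0.5566 0.1142 0.1553]
padTL u,v [207.2 178. ] z-assumed [0.5706 0.138  0.154 ] depth [0.57   0.1376 0.1596]
padTR u,v [221.2 175.4] z-assumed [0.5779 0.0936 0.154 ] depth [ 0.5941  0.1004 -0.0017]
padBR u,v [222.8 187.2] z-assumed [0.5403 0.0892 0.154 ] depth [0.5519 0.0952 0.007 ]
padBL u,v [209.  189.2] z-assumed [
[... 181 characters left out ...]
0.566  -0.0081  0.003 ] depth [ 0.5657 -0.0081  0.0065]
fulcr u,v [259.2 173.2] z-assumed [ 0.5855 -0.0281  0.124 ] depth [ 0.5861 -0.0283  0.1182]
sheetL u,v [266.2 134. ] z-assumed [ 0.7365 -0.0607  0.003 ] depth [ 0.738  -0.0611 -0.0047]
leverend u,v [275.6 171. ] z-assumed [ 0.5942 -0.0832  0.1   ] depth [ 0.5923 -0.0819  0.1175]Traceback (most recent call last):
  File "<stdin>", line 9, in <module>
  File "h.py", line 16, in at_d
    p,d=ray(n,u,v); return p+d*D
        ~~~^^^^^^^
  File "h.py", line 9, in ray
    c,Rm,p=cal(n)
           ~~~^^^
  File "h.py", line 5, in cal
    c=robot.get_calibration(n); r=np.array(c['rotation'])
ValueError: time passes only in moves, steps and waits
```

Run:
```python
from h import *
im=cv2.imread('pics/side_raw.png')[170:290,270:370]
im=cv2.convertScaleAbs(im,alpha=1.2)
cv2.imwrite('pics/sidecrop.png',cv2.resize(im,None,fx=5,fy=5,interpolation=cv2.INTER_CUBIC))
d=np.load('pics/top0.npy')
c,Rm,p=cal('top')
v,u=np.mgrid[100:235,190:350]; D=d[100:235,190:350]
pts=np.c_[u.ravel(),v.ravel()].astype(float)
xy=cv2.undistortPoints(pts[:,None],np.array([[c['fx'],0,c['cx']],[0,c['fy'],c['cy']],[0,0,1]]),np.array([c['k1'],0,0,0.]))[:,0]
P=p+(np.c_[xy,np.ones(len(xy))]*D.ravel()[:,None])@Rm.T
P=P[D.ravel()>0]; np.save('pics/P.npy',P)
s=(P[:,2]>.138)&(P[:,2]<.16)&(P[:,1]<-.03)
Q=P[s][:,:2].astype(np.float32); print(len(Q),cv2.minAreaRect(Q),Q.min(0),Q.max(0))
s=(P[:,2]>.135)&(P[:,2]<.175)&(P[:,1]>.05)
Q=P[s][:,:2].astype(np.float32);print(len(Q),cv2.minAreaRect(Q),Q.mean(0))
s=(P[:,2]>.08)&(P[:,2]<.175)&(P[:,1]>-.02)
Q=P[s][:,:2].astype(np.float32);print(cv2.fitLine(Q,cv2.DIST_HUBER,0,.01,.01).ravel())
```

```text
168 ((0.691495954990387, -0.12041427940130234), (0.11321317404508591, 0.08056359738111496), 10.961400985717773) [ 0.6311923 -0.1671127] [ 0.7530272  -0.07159039]
217 ((0.5603249669075012, 0.09328000247478485), (0.04022020846605301, 0.08803139626979828), 9.153138160705566) [0.5582439  0.10771327]
[0.9626816  0.27063647 0.6379994  0.11885945]
```

View pics/sidecrop.png

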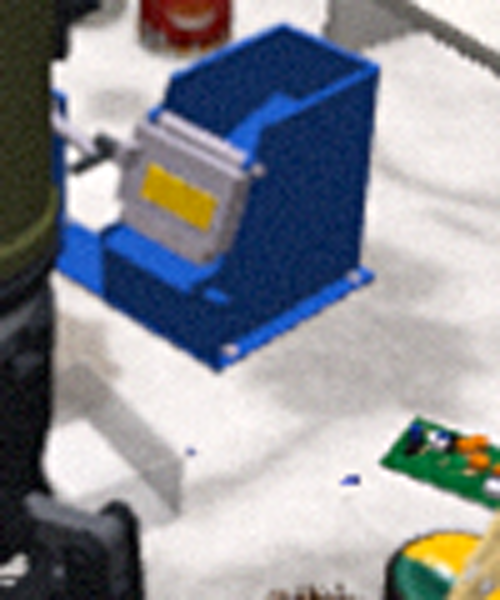

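Run:
```python
from h import *
np.set_printoptions(precision=4,suppress=True)
def S(cx,cy): return 270+(cx+.5)/5-.5,170+(cy+.5)/5-.5
def T(cx,cy): return 200+(cx+.5)/5-.5,112+(cy+.5)/5-.5
for n,c,z in [('BR',(217,367),.002),('BL',(104,301),.004),('TL',(104,240),.052),('TR',(216,300),.052),('flangeBackR',(373,277),.002),('tubfarR',(180,515),.0),('tubfarRtop',(182,467),.045),('hopBR',(378,68),.15)]:
    print(n,at_z('side',*S(*c),z))
print(tri(('side',*S(378,68)),('top',*T(481,42))))
for y in (.17,.185,.20):
    X=np.array([np.cos(y),np.sin(y)]);Y=np.array([-X[1],X[0]])
    for n,p in dict(hopmid=(.7449,-.1105),rim=(.6915,-.1204),sp=(.5929,-.1409),pad=(.5567,.1142),fl=(.566,-.0081),flT=(.6274,.0016)).items(): print(y,n,X@p,Y@p)
```

```text
BR [ 0.6127 -0.1799  0.002 ]
BL [ 0.591  -0.0908  0.004 ]
TL [ 0.5882 -0.0931  0.052 ]
TR [ 0.6092 -0.1795  0.052 ]
flangeBackR [ 0.7528 -0.1556  0.002 ]
tubfarR [ 0.5187 -0.2746 -0.    ]
tubfarRtop [ 0.5102 -0.2851  0.045 ]
hopBR [ 0.749  -0.1452  0.15  ]
(array([ 0.7498, -0.1475,  0.1513]), np.float64(0.004523791845504875))
0.17 hopmid 0.7154674432990288 -0.23493104856351182
0.17 rim 0.6611623114902949 -0.23565400031573885
0.17 sp 0.5605154153171389 -0.23917710841937906
0.17 pad 0.5679956640020034 0.018369966655475148
0.17 fl 0.5564706010433687 -0.10374044618388718
0.17 flT 0.6186265745175656 -0.104568070177578
0.185 hopmid 0.7118631211396108 -0.24563622851967848
0.185 rim 0.6575532546740289 -0.24554455251052038
0.185 sp 0.5568648364245632 -0.24755761744257526
0.185 pad 0.5682073048547521 0.009848284606911895
0.185 fl 0.5548519509351338 -0.11207552160697619
0.185 flT 0.6169885180990521 -0.11383535713448469
0.2 hopmid 0.7080986327810866 -0.25628614136069827
0.2 rim 0.6537962511494932 -0.2553798582168703
0.2 sp 0.553088965293048 -0.25588242704622277
0.2 pad 0.5682911014610151 0.0013243867358592037
0.2 fl 0.5531084614787027 -0.12038538051051868
0.2 flT 0.615211641866867 -0.12307703161627541
```

The crop confirms the clear tub at (588,462); the feeder's yaw is about 0.185 rad and the tub's about -0.03. Next I move beside the tub's right end.

```bash
python3 -m jog '{"translation":[[3.98,-1.21,0],[3.98,-1.21,0],[3.98,-1.21,0],[3.98,-1.21,0],[3.98,-1.21,0],[3.98,-1.21,0],[3.98,-1.21,0],[3.98,-1.21,0],[0,0,0],[0,0,0]],"twist":[[0,0,0],[0,0,0],[0,0,0],[0,0,0],[0,0,0],[0,0,0],[0,0,0],[0,0,0],[0,0,0],[0,0,0]],"grip":[40,40,40,40,40,40,40,40,40,40]}'
python3 -m jog '{"translation":[[0,0,0],[0,0,0],[0,0,0],[0,0,0],[0,0,0],[0,0,0],[0,0,0],[0,0,0],[0,0,0],[0,0,0]],"twist":[[0,0,-8.1],[0,0,-8.1],[0,0,-8.1],[0,0,-8.1],[0,0,-8.1],[0,0,-8.1],[0,0,-8.1],[0,0,-8.1],[0,0,0],[0,0,0]],"grip":[40,40,40,40,40,40,40,40,40,40]}'
cat >> h.py <<'E'
def tool(tx=None,ty=None,tz=None):
    """print state; offsets in tool cm to world target"""
    o=robot.get_obs(); M=R.from_quat(o['orientation']).as_matrix(); p=np.array(o['position'])
    print('t',o['time'],'p',p.round(4),'yawy',np.arctan2(M[1,1],M[0,1]).round(4),'z',M[:,2].round(3),'F',np.round(o['contact_force'],1),'op',o['opening'])
    if tx is not None: print('tool cm',(M.T@(np.array([tx,ty,tz])-p)*100).round(2))
E
python3 -c "
from h import *
tool(.4824,-.311,.030)"
```

```text
time: 1.1
position: [0.4832, -0.3103, 0.2557]
orientation: [0.979, 0.205, -0.001, -0.0]
contact_force: [-1.2, -0.5, -0.2]
opening: 0.398
grip_force: 0.0
time: 2.1
position: [0.4819, -0.3121, 0.2562]
orientation: [0.719, 0.695, -0.0, -0.0]
contact_force: [-0.2, 0.2, 0.1]
opening: 0.4
grip_force: 0.0
t 2.1 p [ 0.4819 -0.3121  0.2562] yawy -0.0339 z [-0.001  0.    -1.   ] F [-0.2  0.2  0.1] op 0.399959870752957
tool cm [ 0.11  0.06 22.62]
```

```bash
python3 -m jog '{"translation":[[0,0,4],[0,0,4],[0,0,4],[0,0,4],[0,0,3],[0,0,2],[0,0,1.5],[0,0,0],[0,0,0]],"twist":[[0,0,0],[0,0,0],[0,0,0],[0,0,0],[0,0,0],[0,0,0],[0,0,0],[0,0,0],[0,0,0]],"grip":[40,40,40,40,40,40,40,40,40]}'
python3 - <<'E'
from h import *
tool()
im,d=robot.get_image('top'); im=cv2.convertScaleAbs(im[130:230,230:370],alpha=1.2)
cv2.imwrite('pics/t2.png',cv2.resize(im,None,fx=5,fy=5,interpolation=cv2.INTER_CUBIC))
E
```

```text
time: 3.0
position: [0.4827, -0.3116, 0.0313]
orientation: [0.718, 0.696, -0.0, -0.0]
contact_force: [-0.7, 0.3, 1.1]
opening: 0.399
grip_force: 0.0
t 3.0 p [ 0.4827 -0.3116  0.0313] yawy -0.0308 z [-0.  0. -1.] F [-0.7  0.3  1.1] op 0.39853343293489346
```

View pics/t2.png

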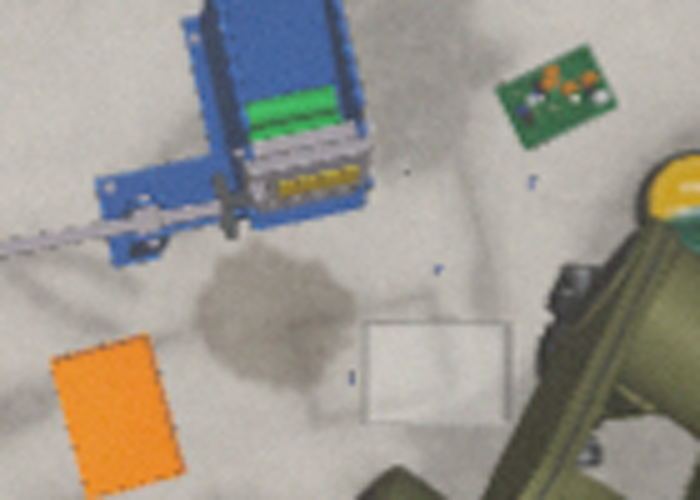

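Still clear: the fingers are just right of the tub's right wall at crop (508,370). Now I push it sideways while turning it.

```bash
python3 -m jog '{"translation":[[0.8,0,0],[0.8,0,0],[0.6,0,0],[0.6,0,0],[0.6,0,0],[0.6,0,0],[0.6,0,0],[0.6,0,0],[0.6,0,0],[0.6,0,0]],"twist":[[0,0,0],[0,0,0],[0,0,0],[0,0,-1.5],[0,0,-1.5],[0,0,-1.5],[0,0,-1.5],[0,0,-1.5],[0,0,-1.5],[0,0,-1.5]],"grip":[40,40,40,40,40,40,40,40,40,40]}'
python3 - <<'E'
from h import *
tool(*(np.array([[.9829,-.1839],[.1839,.9829]])@[.417,-.3066]),.0313)
im,d=robot.get_image('top');cv2.imwrite('pics/t3r.png',im); im=cv2.convertScaleAbs(im[140:230,250:350],alpha=1.2)
cv2.imwrite('pics/t3.png',cv2.resize(im,None,fx=6,fy=6,interpolation=cv2.INTER_CUBIC))
E
```

```text
time: 4.05
position: [0.4814, -0.2469, 0.0313]
orientation: [0.65, 0.76, 0.0, -0.0]
contact_force: [1.4, 0.3, -0.6]
opening: 0.406
grip_force: 0.3
t 4.05 p [ 0.4814 -0.2469  0.0313] yawy 0.1564 z [-0.  0. -1.] F [ 1.4  0.3 -0.6] op 0.40602835202234494
tool cm [ 2.43 -1.15 -0.  ]
```

View pics/t3.png

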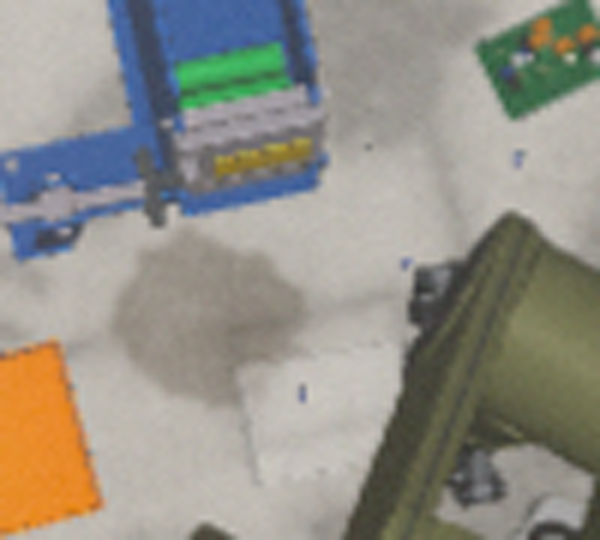

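The tub's left wall is now at crop (242,367)-(262,480), so it is moving and turning as planned. I'll finish the lateral push, then back off and lift.

```bash
python3 -m jog '{"translation":[[0.6,0,0],[0.6,0,0],[0.6,0,0],[0.5,0,0],[0,0,0],[0,0,0],[-1,0,0],[-2,0,0],[-1,0,-4],[0,0,-4],[0,0,-2],[0,0,0]],"twist":[[0,0,-0.8],[0,0,-0.8],[0,0,0],[0,0,0],[0,0,0],[0,0,0],[0,0,0],[0,0,0],[0,0,0],[0,0,0],[0,0,0],[0,0,0]],"grip":[40,40,40,40,40,40,40,40,70,70,70,70]}'
python3 - <<'E'
from h import *
tool()
im,d=robot.get_image('top'); im=cv2.convertScaleAbs(im[140:230,250:350],alpha=1.3)
cv2.imwrite('pics/t4.png',cv2.resize(im,None,fx=6,fy=6,interpolation=cv2.INTER_CUBIC))
E
```

```text
time: 5.3
position: [0.4876, -0.2678, 0.1351]
orientation: [0.64, 0.768, 0.0, 0.005]
contact_force: [0.9, 0.0, 0.4]
opening: 0.703
grip_force: 0.0
t 5.3 p [ 0.4876 -0.2678  0.1351] yawy 0.1808 z [ 0.007 -0.005 -1.   ] F [0.9 0.  0.4] op 0.7030944492671531
```

View pics/t4.png

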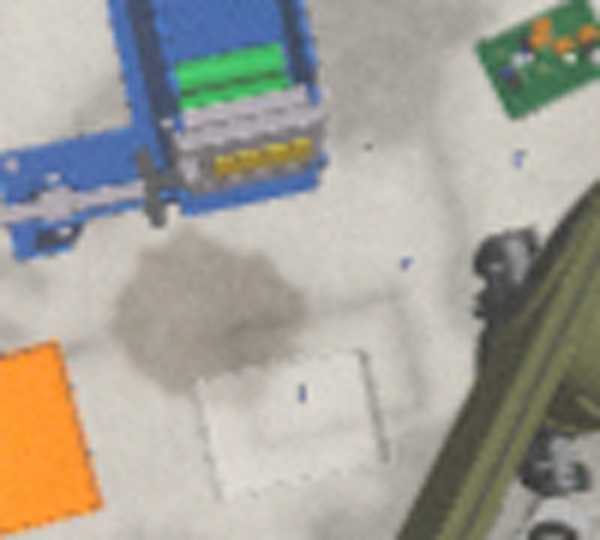

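The tub's corners are now at crop (200,381), (366,350), (388,459) and (222,499), aligned with the spout edge at (182,215)-(320,186).

Run:
```python
from h import *
np.set_printoptions(precision=4,suppress=True)
Q=[at_z('top',250+(x+.5)/6-.5,140+(y+.5)/6-.5,z)[:2] for x,y,z in[(200,381,.045),(366,350,.045),(388,459,.045),(222,499,.045),(182,215,.053),(320,186,.053)]]
Q=np.array(Q);c=Q[:4].mean(0); a=.185
F=np.array([[np.cos(a),np.sin(a)],[-np.sin(a),np.cos(a)]])
f=lambda v:np.arctan2(-v[0],v[1])
g=lambda v:np.arctan2(v[1],v[0])
print(Q,c,'tubF',F@c,'yaw',f(Q[0]-Q[1]),f(Q[3]-Q[2]),g(Q[0]-Q[3]),g(Q[1]-Q[2]),'spF',F@Q[4:].mean(0),f(Q[4]-Q[5]))
t=F.T@(F@c-[.035+.011+.03,0]); print('approach',t); 
o=robot.get_obs(); tool(*t,.1351)
```

```text
[[ 0.4903 -0.1092]
 [ 0.5058 -0.2039]
 [ 0.4438 -0.2145]
 [ 0.4234 -0.1198]
 [ 0.5841 -0.1009]
 [ 0.5989 -0.1796]] [ 0.4658 -0.1619] tubF [ 0.4281 -0.2448] yaw 0.1617210915039369 0.21181204798295744 0.15727550986249172 0.16879877283093545 spF [ 0.5556 -0.2466] 0.1863101602461616
approach [ 0.3911 -0.1758]
t 5.35 p [ 0.4863 -0.2667  0.1331] yawy 0.1809 z [ 0.004 -0.003 -1.   ] F [-0.3  0.3 -0.7] op 0.6964720037636375
tool cm [10.65 -7.72 -0.27]
```

```bash
python3 -m jog '{"translation":[[2.67,-1.93,0],[2.67,-1.93,0],[2.67,-1.93,0],[2.67,-1.93,0],[0,0,0]],"twist":[[0,0,0],[0,0,0],[0,0,0],[0,0,0],[0,0,0]],"grip":[70,70,70,70,70]}'
python3 -m jog '{"translation":[[0,0,0],[0,0,0],[0,0,0],[0,0,0],[0,0,0],[0,0,0],[0,0,0],[0,0,0],[0,0,0],[0,0,0],[0,0,0],[0,0,0]],"twist":[[0,0,8.16],[0,0,8.16],[0,0,8.16],[0,0,8.16],[0,0,8.16],[0,0,8.16],[0,0,8.16],[0,0,8.16],[0,0,8.16],[0,0,8.16],[0,0,8.16],[0,0,0]],"grip":[70,70,70,70,70,70,70,70,70,70,70,70]}'
python3 -c "
from h import *
tool(.3911,-.1758,.033)"
```

```text
time: 5.85
position: [0.3834, -0.1694, 0.1293]
orientation: [0.64, 0.769, -0.001, -0.005]
contact_force: [-0.3, 1.4, 1.0]
opening: 0.699
grip_force: 0.0
time: 7.05
position: [0.3897, -0.1738, 0.1304]
orientation: [0.996, 0.093, -0.001, -0.0]
contact_force: [0.0, -0.9, -0.5]
opening: 0.7
grip_force: 0.0
t 7.05 p [ 0.3897 -0.1738  0.1304] yawy -1.3852 z [-0.001  0.    -1.   ] F [ 0.  -0.9 -0.5] op 0.7002513659527273
tool cm [0.11 0.23 9.74]
```

```bash
python3 -m jog '{"translation":[[0.1,0.1,4],[0,0.1,3],[0,0,2],[0,0,1],[0,0,0],[1,0,0],[1,0,0],[0.7,0,0],[0.7,0,0],[0.7,0,0],[0.7,0,0],[0.7,0,0]],"twist":[[0,0,0],[0,0,0],[0,0,0],[0,0,0],[0,0,0],[0,0,0],[0,0,0],[0,0,0],[0,0,0],[0,0,0],[0,0,0],[0,0,0]],"grip":[70,70,70,70,70,70,70,70,70,70,70,70]}'
python3 -m jog '{"translation":[[0.7,0,0],[0.7,0,0],[0.7,0,0],[0.7,0,0],[0.7,0,0],[0.7,0,0],[0,0,0]],"twist":[[0,0,0],[0,0,0],[0,0,0],[0,0,0],[0,0,0],[0,0,0],[0,0,0]],"grip":[70,70,70,70,70,70,70]}'
python3 - <<'E'
from h import *
tool()
p=robot.get_obs()['position'];print(np.cos(.185)*p[0]+np.sin(.185)*p[1],np.cos(.185)*p[1]-np.sin(.185)*p[0])
im,d=robot.get_image('top'); im=cv2.convertScaleAbs(im[140:230,250:350],alpha=1.3)
cv2.imwrite('pics/t5.png',cv2.resize(im,None,fx=6,fy=6,interpolation=cv2.INTER_CUBIC))
E
```

```text
time: 8.25
position: [0.4453, -0.1644, 0.0314]
orientation: [0.996, 0.093, -0.0, -0.0]
contact_force: [-0.9, -0.0, 0.4]
opening: 0.701
grip_force: 0.3
time: 8.95
position: [0.4878, -0.157, 0.0314]
orientation: [0.996, 0.093, 0.001, 0.0]
contact_force: [-1.0, 0.6, 0.1]
opening: 0.695
grip_force: 0.0
t 8.95 p [ 0.4878 -0.157   0.0314] yawy -1.3839 z [ 0.002 -0.001 -1.   ] F [-1.   0.6  0.1] op 0.6952425106868373
0.450583167877152 -0.24402076531093725
```

View pics/t5.png

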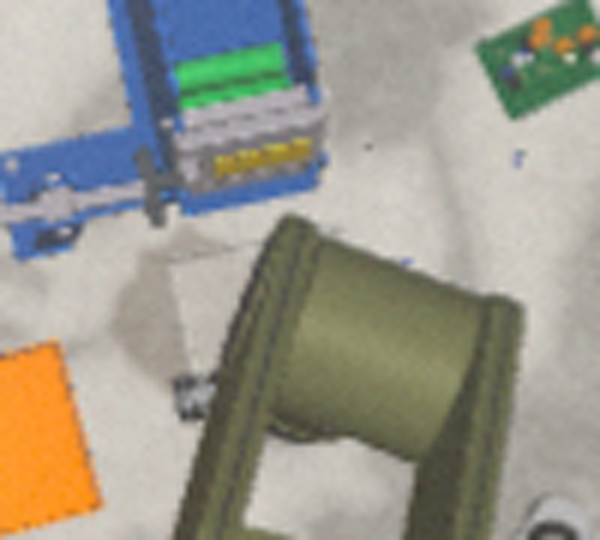

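The tub's front-left corner is at crop (170,260), still square to the spout.

```bash
python3 -m jog '{"translation":[[0.6,0,0],[0.6,0,0],[0.6,0,0],[0.4,0,0],[0.3,0,0],[0.3,0,0]],"twist":[[0,0,0],[0,0,0],[0,0,0],[0,0,0],[0,0,0],[0,0,0]],"grip":[70,70,70,70,70,70]}'
python3 - <<'E'
from h import *
a=.185;F=np.array([[np.cos(a),np.sin(a)],[-np.sin(a),np.cos(a)]])
for x,y in[(170,260),(340,228),(190,375)]: print(F@at_z('top',250+(x+.5)/6-.5,140+(y+.5)/6-.5,.045)[:2])
tool();print(F@robot.get_obs()['position'][:2])
E
```

```text
time: 9.6
position: [0.5137, -0.1515, 0.0313]
orientation: [0.996, 0.093, -0.0, -0.0]
contact_force: [-1.3, 0.3, 0.1]
opening: 0.701
grip_force: 0.4
[ 0.53255316 -0.19532059]
[ 0.53055173 -0.29390822]
[ 0.46637346 -0.19267703]
t 9.6 p [ 0.5137 -0.1515  0.0313] yawy -1.3844 z [-0.  0. -1.] F [-1.3  0.3  0.1] op 0.7010204737982089
[ 0.47710565 -0.24345893]
```

```bash
python3 -m jog '{"translation":[[0.2,0,0],[0.2,0,0],[0.2,0,0],[0.1,0,0]],"twist":[[0,0,0],[0,0,0],[0,0,0],[0,0,0]],"grip":[70,70,70,70]}'
python3 -m jog '{"translation":[[0.15,0,0],[0.15,0,0]],"twist":[[0,0,0],[0,0,0]],"grip":[70,70]}'
python3 -m jog '{"translation":[[0.15,0,0],[0.15,0,0]],"twist":[[0,0,0],[0,0,0]],"grip":[70,70]}'
```

```text
time: 10.0
position: [0.5204, -0.1504, 0.0313]
orientation: [0.996, 0.093, -0.0, 0.0]
contact_force: [-2.1, -1.8, 0.7]
opening: 0.702
grip_force: 1.3
time: 10.2
position: [0.5204, -0.1502, 0.0311]
orientation: [0.996, 0.094, -0.003, -0.0]
contact_force: [-9.3, -6.4, 5.8]
opening: 0.7
grip_force: 5.5
time: 10.4
position: [0.5205, -0.1501, 0.031]
orientation: [0.996, 0.094, -0.006, -0.0]
contact_force: [-15.7, -10.7, 12.3]
opening: 0.698
grip_force: 9.3
```

```bash
python3 -m jog '{"translation":[[-0.5,0,0],[-0.5,0,0],[-2,0,0],[-3,0,0],[0,0,-3],[0,0,-4],[0,0,-5],[0,0,-5],[0,0,-4],[-3,0,0],[-3,0,0],[0,0,0]],"twist":[[0,0,0],[0,0,0],[0,0,0],[0,0,0],[0,0,0],[0,0,0],[0,0,0],[0,0,0],[0,0,0],[0,0,0],[0,0,0],[0,0,0]],"grip":[70,70,70,70,30,0,0,0,0,0,0,0]}'
python3 - <<'E'
from h import *
tool()
A,d=robot.get_image('top');B,d2=robot.get_image('side')
a=cv2.resize(A[135:215,245:345],(500,400),interpolation=cv2.INTER_CUBIC); b=cv2.resize(B[170:290,210:345],None,fx=2.2,fy=400/120,interpolation=cv2.INTER_CUBIC)
cv2.imwrite('pics/t6.png',cv2.convertScaleAbs(np.hstack([a,b]),alpha=1.3)[:,:800])
E
```

```text
time: 11.6
position: [0.4052, -0.1708, 0.2415]
orientation: [0.996, 0.093, -0.001, -0.0]
contact_force: [-0.2, 0.8, -0.2]
opening: 0.0
grip_force: 0.0
t 11.6 p [ 0.4052 -0.1708  0.2415] yawy -1.3855 z [-0.002  0.    -1.   ] F [-0.2  0.8 -0.2] op 0.00022078200733754083
```

View pics/t6.png

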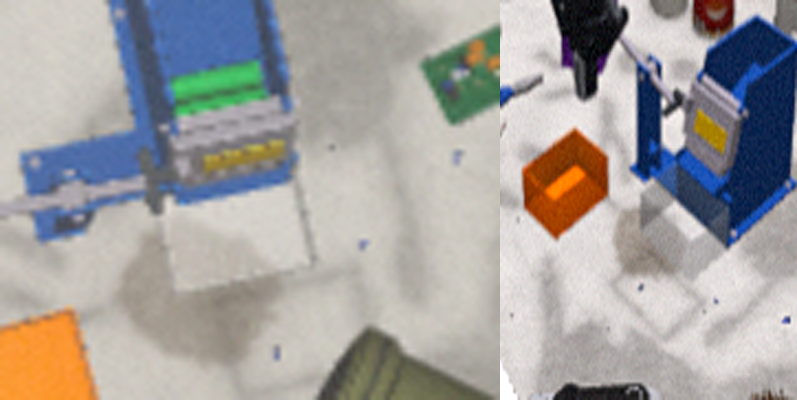

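The tub is tucked under the spout, with its rear corners at left-panel (176,292) and (315,265).

Run:
```python
from h import *
a=.185;F=np.array([[np.cos(a),np.sin(a)],[-np.sin(a),np.cos(a)]])
q=[at_z('top',245+(x+.5)/5-.5,135+(y+.5)/5-.5,.045)[:2] for x,y in[(176,292),(315,265)]]
s=[at_z('top',245+(x+.5)/5-.5,135+(y+.5)/5-.5,.053)[:2] for x,y in[(177,203),(298,178)]]
f=lambda v:np.arctan2(-v[0],v[1])
print(F@q[0],F@q[1],f(q[0]-q[1]),'centre',F@(q[0]+q[1])/2,'spout',F@(s[0]+s[1])/2,f(s[0]-s[1]))
tool(.5567,.1142,.2415)
```

```text
[ 0.49760544 -0.19435877] [ 0.4961282 -0.2910789] 0.16972781910501009 centre [ 0.49686682 -0.24271884] spout [ 0.55613005 -0.24914098] 0.18294078714392759
t 11.7 p [ 0.4086 -0.1714  0.2417] yawy -1.3853 z [ 0.002 -0.    -1.   ] F [ 0.2 -1.4  1.6] op 0.004376024888019642
tool cm [ 19.83 -25.34   0.04]
```

Run:
```python
from h import *
A=np.mean([robot.get_image('top')[0].astype(np.float32) for _ in range(6)],0)
cv2.imwrite('pics/avg.png',A.astype(np.uint8))
a=.185;F=np.array([[np.cos(a),np.sin(a)],[-np.sin(a),np.cos(a)]])
c,Rm,p=cal('top')
def ortho(xs,ys,z):
    G=np.array([[np.r_[F.T@[x,y],z] for y in ys] for x in xs]).reshape(-1,3)
    l=(G-p)@Rm; x=l[:,:2]/l[:,2:]; x=x*(1+c['k1']*(x**2).sum(1,keepdims=True))
    m=(x*[c['fx'],c['fy']]+[c['cx'],c['cy']]).astype(np.float32).reshape(len(xs),len(ys),2)
    return cv2.remap(A,m[...,0],m[...,1],cv2.INTER_CUBIC)
def prof(n,x0,x1,y0,y1,z):
    ys=np.arange(y0,y1,.001); I=ortho(np.arange(x0,x1,.001),ys,z).mean(0)
    print(n);
    print(' '.join(f'{y*1000:.0f}:{int(i.sum()/3)}/{int(i[0]-i[2])}' for y,i in zip(ys,I)))
prof('tubL',.505,.54,-.203,-.186,.045)
prof('tubR',.505,.54,-.303,-.284,.045)
prof('hopR',.65,.70,-.295,-.275,.15)
prof('hopL',.65,.70,-.217,-.196,.15)
prof('spR',.553,.558,-.300,-.276,.053)
prof('spL',.553,.558,-.217,-.190,.053)
```

```text
tubL
-203:144/-11 -202:144/-11 -201:143/-11 -200:144/-11 -199:144/-11 -198:145/-10 -197:144/-10 -196:141/-9 -195:136/-8 -194:131/-8 -193:126/-8 -192:122/-10 -191:120/-11 -190:119/-12 -189:119/-13 -188:119/-14 -187:120/-14 -186:121/-14
tubR
-303:153/-9 -302:153/-9 -301:153/-9 -300:153/-9 -299:153/-9 -298:154/-9 -297:154/-9 -296:152/-8 -295:149/-8 -294:143/-7 -293:136/-7 -292:130/-6 -291:127/-6 -290:127/-6 -289:130/-6 -288:136/-7 -287:144/-7 -286:150/-8 -285:154/-8 -284:157/-8
hopR
-295:125/-7 -294:126/-8 -293:126/-8 -292:126/-8 -291:126/-8 -290:126/-8 -289:125/-10 -288:123/-10 -287:120/-6 -286:115/3 -285:110/19 -284:106/38 -283:101/53 -282:95/61 -281:87/60 -280:80/53 -279:73/44 -278:68/35 -277:65/27 -276:63/24
hopL
-217:90/70 -216:90/70 -215:90/70 -214:90/69 -213:88/67 -212:87/65 -211:87/65 -210:88/67 -209:91/71 -208:93/73 -207:92/71 -206:88/63 -205:82/52 -204:76/42 -203:71/33 -202:67/28 -201:65/25 -200:65/23 -199:67/22 -198:70/21 -197:73/20
spR
-300:153/-8 -299:153/-8 -298:153/-8 -297:154/-8 -296:155/-8 -295:156/-8 -294:154/-8 -293:149/-8 -292:142/-8 -291:135/-7 -290:128/-4 -289:125/-2 -288:124/0 -287:122/4 -286:118/10 -285:115/14 -284:111/19 -283:109/27 -282:109/33 -281:110/38 -280:110/43 -279:109/47 -278:109/46 -277:109/46
spL
-217:111/45 -216:109/46 -215:106/47 -214:105/49 -213:106/55 -212:110/60 -211:116/61 -210:119/55 -209:119/44 -208:120/28 -207:124/14 -206:133/4 -205:143/-1 -204:152/-5 -203:158/-8 -202:163/-9 -201:166/-9 -200:162/-9 -199:149/-8 -198:135/-6 -197:119/-4 -196:103/-2 -195:92/0 -194:84/0 -193:79/1 -192:75/2 -191:75/1
```

Tub centre at Y ≈ -0.243 against the feeder's -0.245, so it is centred to within 1-2 mm. Now to the lever.

```bash
python3 -m jog '{"translation":[[2.48,-3.17,0],[2.48,-3.17,0],[2.48,-3.17,0],[2.48,-3.17,0],[2.48,-3.17,0],[2.48,-3.17,0],[2.48,-3.17,0],[2.48,-3.17,0],[0,0,0],[0,0,0]],"twist":[[0,0,0],[0,0,0],[0,0,0],[0,0,0],[0,0,0],[0,0,0],[0,0,0],[0,0,0],[0,0,0],[0,0,0]],"grip":[0,0,0,0,0,0,0,0,0,0]}'
python3 -c "
from h import *
tool(.5567,.1142,.185)"
```

```text
time: 13.0
position: [0.5567, 0.1156, 0.2405]
orientation: [0.996, 0.094, -0.001, 0.0]
contact_force: [-0.3, -1.0, -0.3]
opening: -0.001
grip_force: 0.0
t 13.0 p [0.5567 0.1156 0.2405] yawy -1.3819 z [-0.001 -0.001 -1.   ] F [-0.3 -1.  -0.3] op -0.0012951510757798067
tool cm [-0.02  0.13  5.55]
```

```bash
python3 -m jog '{"translation":[[0,0.1,2],[0,0,2],[0,0,1.5],[0,0,0.7],[0,0,0.7],[0,0,0]],"twist":[[0,0,0],[0,0,0],[0,0,0],[0,0,0],[0,0,0],[0,0,0]],"grip":[0,0,0,0,0,0]}'
python3 -m jog '{"translation":[[0,0,0.7],[0,0,0.7],[0,0,0.7],[0,0,0.7],[0,0,0.7],[0,0,0.7],[0,0,0.5],[0,0,0]],"twist":[[0,0,0],[0,0,0],[0,0,0],[0,0,0],[0,0,0],[0,0,0],[0,0,0],[0,0,0]],"grip":[0,0,0,0,0,0,0,0]}'
```

```text
time: 13.6
position: [0.5562, 0.1129, 0.172]
orientation: [0.996, 0.093, -0.001, 0.0]
contact_force: [-0.7, -0.5, 0.7]
opening: -0.002
grip_force: 0.5
time: 14.4
position: [0.5571, 0.1134, 0.1246]
orientation: [0.996, 0.093, 0.0, 0.0]
contact_force: [1.3, 3.0, 4.3]
opening: 0.001
grip_force: 2.1
```

```bash
python3 -m jog '{"translation":[[0,0,0.3],[0,0,0.3],[0,0,0.1],[0,0,0],[0,0,0],[0,0,0]],"twist":[[0,0,0],[0,0,0],[0,0,0],[0,0,0],[0,0,0],[0,0,0]],"grip":[0,0,0,0,0,0]}'
python3 -m jog '{"translation":[[0,0,0.1],[0,0,0.1],[0,0,0],[0,0,0],[0,0,0],[0,0,0],[0,0,0],[0,0,0],[0,0,0],[0,0,0],[0,0,0],[0,0,0]],"twist":[[0,0,0],[0,0,0],[0,0,0],[0,0,0],[0,0,0],[0,0,0],[0,0,0],[0,0,0],[0,0,0],[0,0,0],[0,0,0],[0,0,0]],"grip":[0,0,0,0,0,0,0,0,0,0,0,0]}'
python3 - <<'E'
from h import *
A,d=robot.get_image('top');B,d2=robot.get_image('side')
a=cv2.resize(A[105:215,245:345],(400,440),interpolation=cv2.INTER_CUBIC); b=cv2.resize(B[170:280,245:345],(400,440),interpolation=cv2.INTER_CUBIC)
cv2.imwrite('pics/t7.png',cv2.convertScaleAbs(np.hstack([a,b]),alpha=1.3))
hsv=lambda I:cv2.inRange(cv2.cvtColor(I,cv2.COLOR_BGR2HSV),(50,120,60),(75,255,255))
for n,I in(('top',A),('side',B),('top0',cv2.imread('pics/top_raw.png'))):
    k,l,s,c=cv2.connectedComponentsWithStats(hsv(I)); print(n,[(list(x[:5]),y.round()) for x,y in zip(s[1:],c[1:]) if x[4]>12])
E
```

```text
time: 15.0
position: [0.5573, 0.1128, 0.1189]
orientation: [0.996, 0.093, 0.001, 0.001]
contact_force: [0.9, 0.3, 6.3]
opening: 0.001
grip_force: 3.0
time: 16.2
position: [0.5573, 0.1128, 0.1179]
orientation: [0.996, 0.093, 0.001, 0.001]
contact_force: [-0.8, -1.1, 12.4]
opening: -0.001
grip_force: 6.2
top [([np.int32(344), np.int32(0), np.int32(30), np.int32(24), np.int32(237)], array([358.,  11.])), ([np.int32(285), np.int32(184), np.int32(18), np.int32(8), np.int32(72)], array([294., 188.]))]
side [([np.int32(463), np.int32(147), np.int32(4), np.int32(7), np.int32(27)], array([464., 150.])), ([np.int32(484), np.int32(154), np.int32(6), np.int32(4), np.int32(15)], array([486., 156.])), ([np.int32(290), np.int32(229), np.int32(16), np.int32(12), np.int32(87)], array([297., 234.])), ([np.int32(279), np.int32(231), np.int32(16), np.int32(17), np.int32(143)], array([286., 239.])), ([np.int32(346), np.int32(256), np.int32(24), np.int32(15), np.int32(104)], array([358., 264.])), ([np.int32(368), np.int32(259), np.int32(7), np.int32(5), np.int32(16)], array([371., 261.])), ([np.int32(419), np.int32(282), np.int32(17), np.int32(12), np.int32(112)], array([427., 287.]))]
top0 [([np.int32(344), np.int32(0), np.int32(30), np.int32(24), np.int32(236)], array([358.,  11.])), ([np.int32(280), np.int32(147), np.int32(18), np.int32(11), np.int32(116)], array([288., 152.]))]
```

View pics/t7.png

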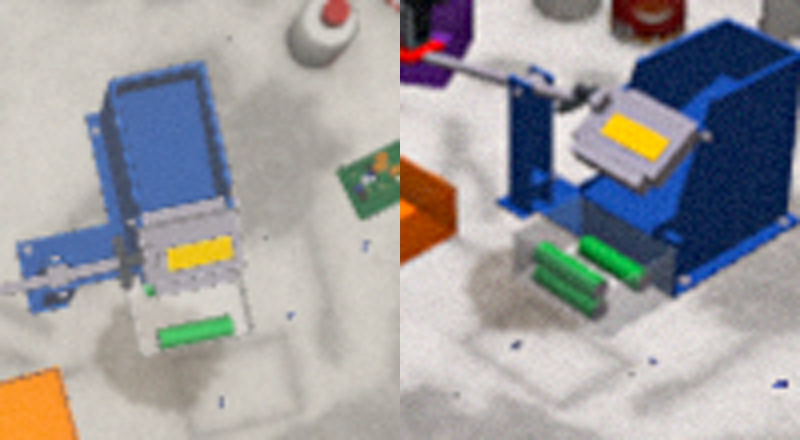

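The gate is up, the hopper is empty, and all three cells lie in the tub at (570,262), (570,290) and (610,262). I let the lever up slowly.

```bash
python3 -m jog '{"translation":[[0,0,-0.6],[0,0,-0.7],[0,0,-0.7],[0,0,-0.7],[0,0,-0.7],[0,0,-0.7],[0,0,-0.7],[0,0,-0.7],[0,0,-0.7],[0,0,-0.7],[0,0,-0.7],[0,0,-1]],"twist":[[0,0,0],[0,0,0],[0,0,0],[0,0,0],[0,0,0],[0,0,0],[0,0,0],[0,0,0],[0,0,0],[0,0,0],[0,0,0],[0,0,0]],"grip":[0,0,0,0,0,0,0,0,0,0,0,0]}'
python3 -m jog '{"translation":[[0,0,-2],[0,0,-2],[0,0,-2],[0,0,0],[0,0,0],[0,0,0],[0,0,0],[0,0,0],[0,0,0],[0,0,0]],"twist":[[0,0,0],[0,0,0],[0,0,0],[0,0,0],[0,0,0],[0,0,0],[0,0,0],[0,0,0],[0,0,0],[0,0,0]],"grip":[0,0,0,0,0,0,0,0,0,0]}'
python3 - <<'E'
from h import *
A,d=robot.get_image('top');B,d2=robot.get_image('side')
b0=cv2.imread('pics/side_raw.png')
for n,I in(('top0',cv2.imread('pics/top_raw.png')),('top',A),('side0',b0),('side',B)):
    h=cv2.cvtColor(I,cv2.COLOR_BGR2HSV); r=(slice(100,240),slice(240,345))
    for k,lo,hi in(('yellow',(20,130,60),(35,255,255)),('green',(50,120,60),(75,255,255))):
        m=cv2.inRange(h,lo,hi)[r]; ys,xs=np.nonzero(m); print(n,k,len(xs),(xs.mean()+240).round(1) if len(xs) else'',(ys.mean()+100).round(1)if len(xs) else'')
A2=A[140:230,250:350]
q=[]
tool()
cv2.imwrite('pics/final_top.png',A)
E
```

```text
time: 17.5
position: [0.556, 0.1136, 0.2023]
orientation: [0.996, 0.093, -0.001, -0.0]
contact_force: [0.1, 0.3, 0.2]
opening: 0.002
grip_force: 0.0
time: 18.5
position: [0.5566, 0.1135, 0.2619]
orientation: [0.996, 0.093, -0.0, 0.0]
contact_force: [-0.6, -0.3, -0.2]
opening: -0.001
grip_force: 0.0
top0 yellow 34 293.0 165.9
top0 green 116 288.1 152.1
top yellow 37 294.5 165.3
top green 115 292.2 182.9
side0 yellow 282 326.0 148.4
side0 green 0  
side yellow 301 322.4 147.4
side green 173 290.9 235.1
t 18.6 p [0.5567 0.1135 0.2622] yawy -1.3845 z [-0. -0. -1.] F [-0.6  0.2  0.6] op -0.00016134266529563003
```

Run:
```python
from h import *
B=robot.get_image('side')[0]; A=np.mean([robot.get_image('top')[0].astype(np.float32) for _ in range(6)],0).astype(np.uint8)
for I in(cv2.imread('pics/side_raw.png'),B):
    m=cv2.inRange(cv2.cvtColor(I,cv2.COLOR_BGR2HSV),(20,130,60),(35,255,255))[190:235,285:330]; ys,xs=np.nonzero(m); print(len(xs),xs.mean(),ys.mean())
D=cv2.absdiff(A,cv2.imread('pics/avg.png')).max(2); m=(D>25).astype(np.uint8)
k,l,s,c=cv2.connectedComponentsWithStats(m[100:240,100:345]); print([(x+[100,100,0,0,0]).tolist() for x in s[1:] if x[4]>5])
```

```text
97 20.22680412371134 19.010309278350515
96 20.15625 18.979166666666668
[[173, 140, 68, 100, 3535], [279, 147, 19, 11, 151], [281, 172, 19, 8, 74], [284, 183, 20, 10, 113], [292, 199, 53, 41, 1487]]
```

The gate strip is back in its starting place to sub-pixel, the tub hasn't moved, and the cells are in it.

```bash
python3 -c "
from bench import robot
print(robot.job_done())"
```

```text
the job is handed in; nothing more can be done
None
```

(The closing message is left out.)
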